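# Clamp a display module gently in the assembly fixture

## Robot

A 6-joint arm with a two-finger parallel gripper is mounted at the origin on the work surface. World frame = base frame: x ahead of the robot, y to its left, z up, the work surface at z = 0. Lengths are in m, angles in rad, forces in N, time in s.
With the tool pointing down it reaches from about 0.425 to 0.95 m from the base axis. Payload 14.7 kg.
Tool frame: the origin (TCP) lies at the very end of the fingers, on their centre line; the grasp point (between the pads) lies 19 mm behind it; z points along the fingers, y is the line along which they close (so a half turn about z gives the same grasp; the last joint's range is limited). The gripper opens to 85 mm and grips with 20 to 120 N. Pads are 22 mm wide; open, the fingers measure 114 mm over their backs; the gripper's body (76 mm by 85 mm) begins 54 mm behind the grasp point. The pads swing forward as they close: fully open they stand 13 mm farther back than shut.
Start: joints at [-1.347, 0.48, 1.596, -0, 1.065, -0.047], TCP at [0.174, -0.626, 0.231] pointing down, gripper open.
Joint ranges: [-2.75, 2.75], [-0.82, 2.05], [0.23, 2.67], [-1.56, 4.7], [0.09, 2.69], [-2.92, 2.92]. Speed limits (rad/s): [1.89, 1.89, 2.39, 3.01, 3.01, 3.01].

## Interface

Orientations are given as a unit quaternion [w, x, y, z].
In Python, from station import arm gives the robot as it stands.
- The arm moves only by the tool play_rows, never from a script. Its argument "plan" is a list of rows, each an object of numbers: "tx", "ty", "tz": the shift along the tool's x, y, z as a fraction of full scale; "spin": the turn about the tool's z as a fraction of full scale. A call has 1 to 20 rows; each row is the pose to reach, as a shift and turn from the pose commanded when the call began, along the tool's axes at that moment, turning the shorter way round; what a row does not reach only later rows make up. Full scale, the value 1, is 20 cm for a shift and 180 degrees for a turn. A row lasts 1/12 s, in which the tool goes at most 41.7 mm and 7.16 degrees, less where a joint would pass 70% of its speed; a pose out of reach is approached as far as the arm can. A call with a number of a shift or a turn outside -1 to 1 is refused whole. A call with a gripper value outside its range is refused whole. "hand" is the closure, from -1 (fully open) to 1 (shut), set as the call begins (left out, the last holds). The fingers move at their own pace and stop on an object; the grip force is fixed at half the most. Time passes only in rows, so rows that repeat a pose let the fingers close. It gives the time, the measured TCP pose, the force, the opening and the grip force at its end, in the units of the state.
- arm.state(): the state, without advancing time (a new reading comes with each control period).
- arm.snapshot(name): name is "scene" or "top"; returns the picture (400x640x3 uint8, red, green, blue); there is no depth.
- arm.camera_model(name): a dict with "vfov" (degrees; the focal length in pixels is half the picture's height over the tangent of half this angle, whatever the lens; pixels are square), "cx", "cy" (the principal point, pixels), "world_to_cam" (4x4, takes a point from world to camera coordinates). Camera axes: x right, y down, z forward; pixel columns grow to the right and rows downward; lengths in m; the calibration is good to about 2 mm. A picture is of the moment at which its call begins. camera_model takes no time and is no camera call.
- arm.hand_in(): hands the job in; it is judged then, once.
The state is a dict: "t": time; "joints": joint angles; "joint_vel": joint speeds; "joint_torque": joint torques, N m; "tcp_pos": TCP position; "orientation": TCP orientation; "wrist_force": force on the tool from outside, world axes, zero at the start; "wrist_torque": the same for the moment, N m; "width": finger opening in m; "gripper_force": force on a finger pad.
Only numpy, scipy, OpenCV 4.12 (cv2) and the standard library are available. Lean on these libraries where they do the work, as an engineer would, in place of code of your own. Each camera call takes 0.05 s, during which the arm holds its last target. There are 200 camera calls.

## Task

Push the blue jaw of the fixture forward so that its sprung rubber pad slides the display module gently and flush against the aluminium stop and the plunger is pressed in about half its 14 mm travel, no harder; then press the orange cam lever down flat to lock the jaw there. The module is fragile and its glass must stay clean: do not touch it with the gripper, never push so hard that the plunger runs out of travel and the jaw crushes it, and leave the bin, the screwdriver and the spare nest block where they are.

Things in the scene. Friction and masses are not known exactly. Their poses are not given: they have to be found in the camera images.
- fixture: Clamping fixture fixed to the bench, 300 (x) x 150 (y) mm, white deck 20 mm above the bench. Origin: centre of its underside. +x: the way the jaw slides forward, to the stop; +y: the side where the cam lever sticks out. Two white side guides (12 mm high, 118 mm apart) along its +x half; the module lies between them.
- stop_face (a point): Centre of the face of the aluminium stop (130 mm wide, 22 mm high above the deck) at the fixture's +x end, 135 mm from the fixture's origin; axes as the fixture.
- jaw (a joint): How far the blue jaw has slid forward, m: 0 is fully back, 0.110 is the end of its slide. It slides stiffly (about 9 N) and stays where it is left. The jaw is a block 40 mm long (x), 90 mm wide (y), its top 65 mm and its underside 22 mm above the bench.
- jaw_back (a point): Centre of the jaw's upright back face, which is where to push it, 52 mm above the bench; axes as the fixture. At joint value 0 it is 106 mm behind (-x of) the fixture's origin.
- plunger (a joint): How far the sprung plunger on the jaw's front is pressed in, m: 0 is free, 0.014 is the end of its travel (solid beyond that). It is a black rubber pad 60 mm wide on a green stem; when free its pad stands 28 mm in front of the jaw's front face (68 mm in front of jaw_back). Spring: 0.5 N, plus 0.5 N per mm.
- lever (a joint): Cam lever on the +y end of the jaw, orange grip, turning about an axis along the fixture's x: 0 is raised (free, pointing out to +y and 0.9 rad above level), 0.9 is down flat (level, jaw locked). It stays where it is left. Press it down to lock (a few N).
- lever_pivot (a point): The lever's pivot, 52 mm above the bench, 50 mm to the +y side of the jaw's middle; it travels with the jaw and turns with the lever.
- lever_grip (a point): Point on the axis of the lever's round orange grip, 65 mm from the pivot. The grip is 15 mm thick and runs from 30 to 95 mm from the pivot.
- panel: Display module lying glass up on the deck between the side guides: dark glass in a silver frame, 90 (x) x 110 (y) x 14 mm, 180 g. Origin: centre of its underside; +x towards the stop, z up.
- panel_edge (a point): Middle of the module's edge face that has to meet the stop, 45 mm ahead of the module's origin in its +x, 7 mm above its underside.
- screw_bin: Blue open bin with screws, 160 x 110 x 75 mm. Bystander. Origin: centre of its underside.
- driver: Ivory inline electric screwdriver lying along its x, 225 mm long, 40 mm thick. Bystander. Origin: on the bench under its body.
- spare_nest: Spare white plastic nest block, 80 x 120 x 30 mm. Bystander. Origin: centre of its underside.
Not all that is in view belongs to the job. There is more than one size of the panel; the job needs the smallest.

How it is judged:
On the way:
1. with the lever still up, the jaw has pushed the module flush against the stop and the plunger is about half pressed in (x of panel_edge in the frame of stop_face above -0.003 m and angle between the x axis of panel and the x axis of fixture, either way round below 0.035 rad and value of joint plunger between 0.003 and 0.011 m and value of joint lever below 0.4 rad), for 0.2 s.
At the end, for the whole second after the job is handed in: The module lies flat and at rest, its edge within 3 mm of the stop and square to it within 0.035 rad; the plunger is pressed in by 3 to 11 mm (half is 7); the jaw is at rest; the cam lever is down (0.75 rad or more of 0.9) (x of panel_edge in the frame of stop_face above -0.003 m and angle between the x axis of panel and the x axis of fixture, either way round below 0.035 rad and value of joint plunger between 0.003 and 0.011 m and value of joint lever above 0.75 rad and angle between panel's own z axis and vertical below 0.05 rad and linear speed of panel below 0.01 m/s and velocity of joint jaw below 0.005 m/s); the robot touches nothing.
It fails at once if the jaw's plunger presses the module with more than 12 N (contact force between plunger and panel above 12 N).
It fails at once if the gripper or arm touches the module (contact force between any of the arm, the fingers and panel above 0.5 N).
It fails at once if the module is tipped (angle between panel's own z axis and vertical above 0.2 rad).
It fails at once if the screw bin, the screwdriver or the spare nest block is shifted by more than 30 mm (distance of any of screw_bin, driver, spare_nest from where it was at the start of the episode above 0.03 m).
It also fails if it takes over 48 s, if anything falls off the work surface, if the arm or the gripper's body presses on something with over 40 N, if the wrist force passes 120 N, or if a joint passes its speed limit or range.

## Working session

There is one attempt and no reset: what is moved stays moved. The work goes in short steps, Python scripts to look and compute and a tool call to move; the robot and the scene stay as the last step left them, time stands still between calls to the robot, and variables do not carry over. Pictures are saved under pics/ and viewed, at most 10 in all, crops included, and the job is handed in when it is done.

Besides the shell and the picture viewer there is one more tool, called after "Emit:" as name(argument=value, ...) on one line, values as JSON. play_rows: Moves the arm, as the interface text tells. Its arguments: {"type":"object","properties":{"plan":{"type":"array"},"hand":{"type":"number"}},"required":["plan"]}

```bash
mkdir -p pics; python3 - <<'E'
from station import arm
import cv2,numpy as np
for n in("scene","top"):
    im=arm.snapshot(n);cv2.imwrite(f"pics/{n}0.png",im[:,:,::-1]);m=arm.camera_model(n);print(n,m["vfov"],m["cx"],m["cy"],np.round(m["world_to_cam"],4).tolist(), [k for k in m])
s=arm.state();print(s)
E
```

```text
scene 57.72105441311952 320.578154218515 204.6014243064788 [[0.4712, 0.882, 0.0023, -0.3015], [0.49, -0.2597, -0.8322, -0.1632], [-0.7334, 0.3933, -0.5545, 1.3129], [0.0, 0.0, 0.0, 1.0]] ['vfov', 'cx', 'cy', 'world_to_cam']
top 48.36732756805281 315.9322322641514 196.4698436475482 [[-0.009, -0.9995, 0.029, 0.0243], [-0.9972, 0.0068, -0.0749, 0.528], [0.0747, -0.0296, -0.9968, 1.1562], [0.0, 0.0, 0.0, 1.0]] ['vfov', 'cx', 'cy', 'world_to_cam']
{'t': 0.1, 'joints': array([-1.34660507e+00,  4.80750808e-01,  1.59677016e+00, -1.25891747e-05,
        1.06511598e+00, -4.66166178e-02]), 'joint_vel': array([ 0.00159478,  0.00021569, -0.00200374, -0.00076077,  0.00219012,
       -0.00028638]), 'joint_torque': array([ 2.92197707e-03, -9.52255511e+01, -4.31040430e+01,  2.16123212e-04,
        5.22181086e-03,  1.39453846e-04]), 'tcp_pos': array([ 0.17380963, -0.62596844,  0.23076363]), 'orientation': array([-5.19606099e-04,  9.90846337e-01,  1.34993566e-01, -5.17830112e-05]), 'wrist_force': array([-0.08472178,  0.09883056,  0.01887581]), 'wrist_torque': array([-0.05054399, -0.00587133, -0.0148129 ]), 'gripper_force': 0.0, 'width': 0.08526682452194376}
```

View pics/scene0.png

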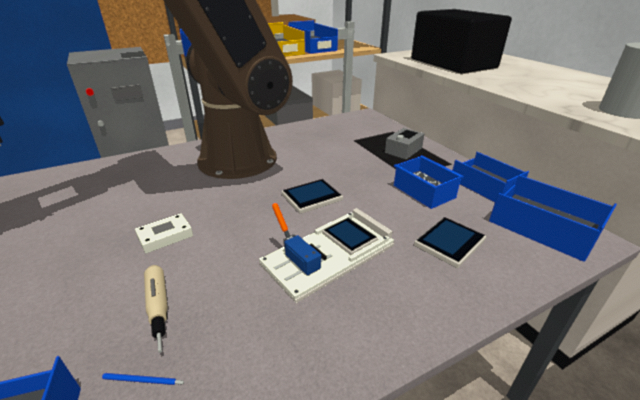

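View pics/top0.png

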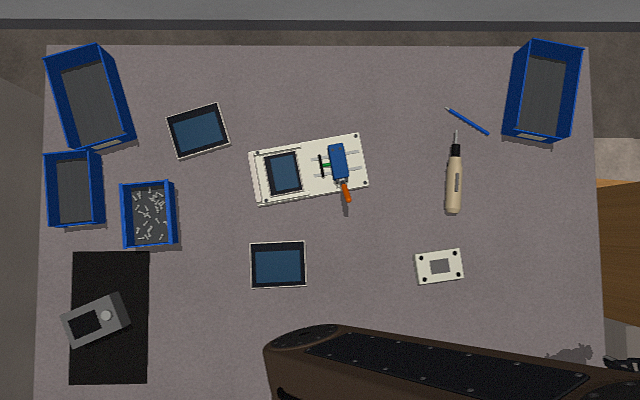

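The scene shows the fixture with its jaw at about (303,253) and the lever at (280,220). There are three panel candidates in the top view: (198,130) and (277,264), both loose and larger, and (284,172), which is the smallest and lies between the guides. The last one fits. I'll measure it and confirm with a crop.

```bash
cat > h.py <<'E'
from station import arm
import cv2,numpy as np
def ray(n,uv,z):
    m=arm.camera_model(n);f=200/np.tan(np.radians(m["vfov"]/2));W=np.array(m["world_to_cam"]);R,t=W[:3,:3],W[:3,3]
    uv=np.atleast_2d(np.asarray(uv,float));d=np.c_[(uv[:,0]-m["cx"])/f,(uv[:,1]-m["cy"])/f,np.ones(len(uv))]@R
    c=-R.T@t;return (c+d*((z-c[2])/d[:,2])[:,None])[:,:2]
def proj(n,P):
    m=arm.camera_model(n);f=200/np.tan(np.radians(m["vfov"]/2));W=np.array(m["world_to_cam"])
    q=np.atleast_2d(P)@W[:3,:3].T+W[:3,3];return q[:,:2]/q[:,2:]*f+[m["cx"],m["cy"]]
def big(mask,near,r=80):
    n,l,s,c=cv2.connectedComponentsWithStats(mask.astype(np.uint8))
    k=max((i for i in range(1,n) if np.hypot(*(c[i]-near))<r),key=lambda i:s[i,4]);return (l==k).astype(np.uint8)
def rect(mask,z,n="top"):
    c=max(cv2.findContours(mask,0,cv2.CHAIN_APPROX_NONE)[0],key=len)
    p=ray(n,c.reshape(-1,2),z);(x,y),(w,h),a=cv2.minAreaRect((p*1000).astype(np.float32));return x,y,w,h,a
E
python3 - <<'E'
from h import *
im=arm.snapshot("top");hsv=cv2.cvtColor(im,cv2.COLOR_RGB2HSV);H,S,V=[hsv[...,i].astype(int) for i in range(3)]
w=big((S<45)&(V>165),(308,170),60);w=cv2.morphologyEx(w,cv2.MORPH_CLOSE,np.ones((3,3)))
b=big((H>100)&(H<125)&(S>150)&(V>90),(338,165),20)
o=big((H<15)&(S>150)&(V>120),(345,190),25)
d=big((V<125)&(S>0),(284,172),12)
for k,m,z in(("fix",w,.02),("jaw",b,.065),("lever",o,.1),("glass",d,.034)):print(k,m.sum(),np.round(rect(m,z),1))
# panel blue glass of all candidates
g=(H>95)&(H<115)&(S>90)&(V<130)
for p in((198,130),(277,264),(284,172)):
    try:print(p,np.round(rect(big(g,p,12),.034),1))
    except Exception as e:print(e)
cv2.imwrite("pics/crop.png",cv2.resize(im[125:215,240:380,::-1],None,fx=5,fy=5,interpolation=cv2.INTER_CUBIC))
E
```

```text
fix 3699 [603.4  40.8 144.8 302.5  10.1]
jaw 487 [616.9 -35.8  87.1  38.7  10.5]
lever 96 [531.4 -51.7  46.   13.3  17.7]
glass 1390 [591.4 116.3 122.8 121.7   5.4]
(198, 130) [699.8 329.   81.2 116.9  16.7]
(277, 264) [348.1 121.7  81.  119.8   2.1]
(284, 172) [590.4 103.7  87.2  62.5  10.9]
```

View pics/crop.png

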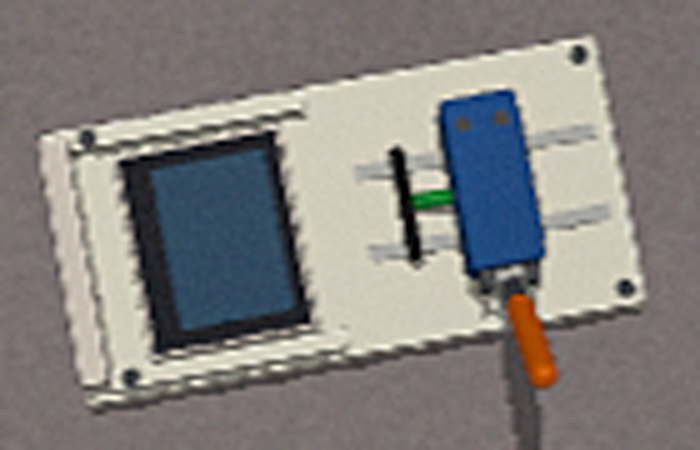

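The crop confirms the smallest module, between the guides. The fixture's +x points about +y in world, turned 10.1°. Next I move above and behind the jaw with the fingers shut.

Emit:
play_rows(plan=[{"tx": 0.965,"ty": -0.65},{"tx": 0.965,"ty": -0.65},{"tx": 0.965,"ty": -0.65},{"tx": 0.965,"ty": -0.65},{"tx": 0.965,"ty": -0.65},{"tx": 0.965,"ty": -0.65},{"tx": 0.965,"ty": -0.65},{"tx": 0.965,"ty": -0.65}], hand=1)

```text
validation failed for argument at $.pl...
```

Emit:
play_rows(plan=[{"tx": 0.965,"ty": -0.65},{"tx": 0.965,"ty": -0.65},{"tx": 0.965,"ty": -0.65},{"tx": 0.965,"ty": -0.65},{"tx": 0.965,"ty": -0.65},{"tx": 0.965,"ty": -0.65},{"tx": 0.965,"ty": -0.65},{"tx": 0.965,"ty": -0.65}])

```text
validation failed for argument at $.pl...
```

Emit:
play_rows(plan=[{"tx": 0.965,"ty": -0.65,"spin": 0.03},{"tx": 0.965,"ty": -0.65,"spin": 0.03},{"tx": 0.965,"ty": -0.65,"spin": 0.03},{"tx": 0.965,"ty": -0.65,"spin": 0.03},{"tx": 0.965,"ty": -0.65,"spin": 0.03},{"tx": 0.965,"ty": -0.65,"spin": 0.03},{"tx": 0.965,"ty": -0.65,"spin": 0.03},{"tx": 0.965,"ty": -0.65,"spin": 0.03},{"tx": 0.965,"ty": -0.65,"spin": 0.03}])

```text
validation failed for argument at $.pl...
```

Emit:
play_rows(plan=[{"tx": 0.965,"ty": -0.65,"tz": 0,"spin": 0},{"tx": 0.965,"ty": -0.65,"tz": 0,"spin": 0},{"tx": 0.965,"ty": -0.65,"tz": 0,"spin": 0},{"tx": 0.965,"ty": -0.65,"tz": 0,"spin": 0},{"tx": 0.965,"ty": -0.65,"tz": 0,"spin": 0},{"tx": 0.965,"ty": -0.65,"tz": 0,"spin": 0},{"tx": 0.965,"ty": -0.65,"tz": 0,"spin": 0},{"tx": 0.965,"ty": -0.65,"tz": 0,"spin": 0}], hand=1)

```text
t: 0.82
tcp_pos: [0.3259, -0.4484, 0.2314]
orientation: [0.0, 0.991, 0.136, -0.0]
wrist_force: [-0.2, -0.1, 1.0]
width: -0.0001
gripper_force: 0.0
```

Emit:
play_rows(plan=[{"tx": 0.965,"ty": -0.65,"tz": 0,"spin": 0},{"tx": 0.965,"ty": -0.65,"tz": 0,"spin": 0},{"tx": 0.965,"ty": -0.65,"tz": 0,"spin": 0},{"tx": 0.965,"ty": -0.65,"tz": 0,"spin": 0},{"tx": 0.965,"ty": -0.65,"tz": 0,"spin": 0},{"tx": 0.965,"ty": -0.65,"tz": 0,"spin": 0},{"tx": 0.965,"ty": -0.65,"tz": 0,"spin": 0},{"tx": 0.965,"ty": -0.65,"tz": 0,"spin": 0}])

```text
t: 1.48
tcp_pos: [0.4767, -0.2725, 0.2311]
orientation: [0.0, 0.991, 0.136, -0.0]
wrist_force: [0.0, -0.2, -0.2]
width: 0.0
gripper_force: 0.0
```

Emit:
play_rows(plan=[{"tx": 0.965,"ty": -0.65,"tz": 0,"spin": 0.03},{"tx": 0.965,"ty": -0.65,"tz": 0,"spin": 0.03},{"tx": 0.965,"ty": -0.65,"tz": 0,"spin": 0.03},{"tx": 0.965,"ty": -0.65,"tz": 0,"spin": 0.03},{"tx": 0.965,"ty": -0.65,"tz": 0,"spin": 0.03},{"tx": 0.965,"ty": -0.65,"tz": 0,"spin": 0.03},{"tx": 0.965,"ty": -0.65,"tz": 0,"spin": 0.03},{"tx": 0.965,"ty": -0.65,"tz": 0,"spin": 0.03},{"tx": 0.965,"ty": -0.65,"tz": 0,"spin": 0.03}])

```text
t: 2.23
tcp_pos: [0.6267, -0.0974, 0.2309]
orientation: [0.0, 0.996, 0.088, -0.0]
wrist_force: [-0.4, -1.0, -0.0]
width: 0.0
gripper_force: 0.0
```

Emit:
play_rows(plan=[{"tx": 0,"ty": 0,"tz": 0.2,"spin": 0},{"tx": 0,"ty": 0,"tz": 0.4,"spin": 0},{"tx": 0,"ty": 0,"tz": 0.6,"spin": 0},{"tx": 0,"ty": 0,"tz": 0.75,"spin": 0},{"tx": 0,"ty": 0,"tz": 0.85,"spin": 0},{"tx": 0,"ty": 0,"tz": 0.92,"spin": 0},{"tx": 0,"ty": 0,"tz": 0.955,"spin": 0},{"tx": 0,"ty": 0,"tz": 0.955,"spin": 0},{"tx": 0,"ty": 0,"tz": 0.955,"spin": 0}])

```text
t: 2.98
tcp_pos: [0.6273, -0.0968, 0.0408]
orientation: [0.0, 0.996, 0.088, 0.0]
wrist_force: [0.4, -0.9, 0.5]
width: 0.0001
gripper_force: 0.0
```

Emit:
play_rows(plan=[{"tx": 0,"ty": -0.015,"tz": 0,"spin": 0},{"tx": 0,"ty": -0.03,"tz": 0,"spin": 0},{"tx": 0,"ty": -0.045,"tz": 0,"spin": 0},{"tx": 0,"ty": -0.06,"tz": 0,"spin": 0},{"tx": 0,"ty": -0.075,"tz": 0,"spin": 0},{"tx": 0,"ty": -0.09,"tz": 0,"spin": 0},{"tx": 0,"ty": -0.105,"tz": 0,"spin": 0},{"tx": 0,"ty": -0.12,"tz": 0,"spin": 0},{"tx": 0,"ty": -0.135,"tz": 0,"spin": 0},{"tx": 0,"ty": -0.15,"tz": 0,"spin": 0},{"tx": 0,"ty": -0.15,"tz": 0,"spin": 0}])

```text
t: 3.9
tcp_pos: [0.6222, -0.0661, 0.0403]
orientation: [0.0, 0.996, 0.088, 0.0]
wrist_force: [0.3, -3.2, -0.4]
width: 0.0002
gripper_force: 1.6
```

Emit:
play_rows(plan=[{"tx": 0,"ty": -0.02,"tz": 0,"spin": 0},{"tx": 0,"ty": -0.04,"tz": 0,"spin": 0},{"tx": 0,"ty": -0.06,"tz": 0,"spin": 0},{"tx": 0,"ty": -0.08,"tz": 0,"spin": 0},{"tx": 0,"ty": -0.1,"tz": 0,"spin": 0},{"tx": 0,"ty": -0.12,"tz": 0,"spin": 0},{"tx": 0,"ty": -0.14,"tz": 0,"spin": 0},{"tx": 0,"ty": -0.16,"tz": 0,"spin": 0},{"tx": 0,"ty": -0.18,"tz": 0,"spin": 0},{"tx": 0,"ty": -0.2,"tz": 0,"spin": 0},{"tx": 0,"ty": -0.22,"tz": 0,"spin": 0},{"tx": 0,"ty": -0.24,"tz": 0,"spin": 0},{"tx": 0,"ty": -0.25,"tz": 0,"spin": 0},{"tx": 0,"ty": -0.25,"tz": 0,"spin": 0}])

```text
t: 5.07
tcp_pos: [0.6135, -0.0171, 0.0403]
orientation: [0.0, 0.996, 0.088, 0.0]
wrist_force: [-0.6, -4.3, -0.7]
width: -0.0002
gripper_force: 2.4
```

```bash
python3 - <<'E'
from h import *
for n in("top","scene"):
    im=arm.snapshot(n)
    if n=="top": c=im[110:220,230:380]
    else: c=im[190:310,240:410]
    cv2.imwrite(f"pics/{n}1.png",cv2.resize(c[:,:,::-1],None,fx=4.5,fy=4.5,interpolation=cv2.INTER_CUBIC))
print(arm.state()["wrist_force"],arm.state()["tcp_pos"])
E
```

```text
[-0.11689514 -4.81472879 -0.18524705] [ 0.6134152  -0.01704912  0.04027893]
```

View pics/top1.png

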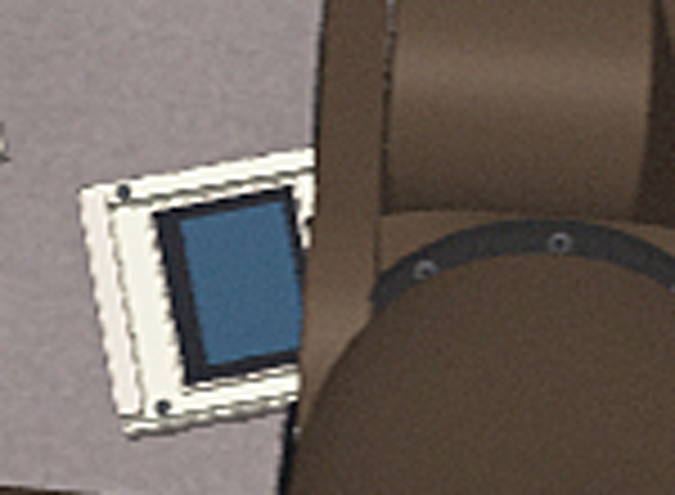

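View pics/scene1.png

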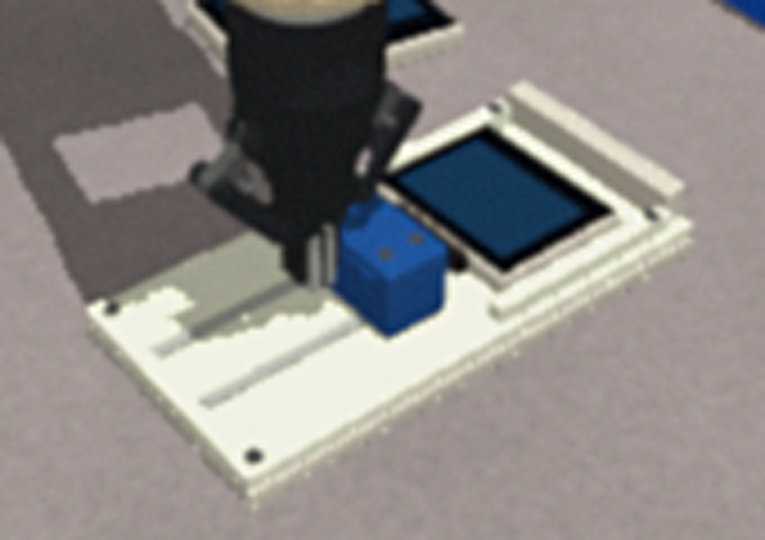

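Top: the module is still short of the stop, with the arm covering the jaw. Scene: the fingers are on the jaw's back at about (320,260), and the pad at (458,258) is about at the module's edge. I push on by 24 mm, slowly.

Emit:
play_rows(plan=[{"tx": 0,"ty": -0.01,"tz": 0,"spin": 0},{"tx": 0,"ty": -0.02,"tz": 0,"spin": 0},{"tx": 0,"ty": -0.03,"tz": 0,"spin": 0},{"tx": 0,"ty": -0.04,"tz": 0,"spin": 0},{"tx": 0,"ty": -0.05,"tz": 0,"spin": 0},{"tx": 0,"ty": -0.06,"tz": 0,"spin": 0},{"tx": 0,"ty": -0.07,"tz": 0,"spin": 0},{"tx": 0,"ty": -0.08,"tz": 0,"spin": 0},{"tx": 0,"ty": -0.09,"tz": 0,"spin": 0},{"tx": 0,"ty": -0.1,"tz": 0,"spin": 0},{"tx": 0,"ty": -0.11,"tz": 0,"spin": 0},{"tx": 0,"ty": -0.12,"tz": 0,"spin": 0},{"tx": 0,"ty": -0.12,"tz": 0,"spin": 0}])

```text
t: 6.25
tcp_pos: [0.6092, 0.0063, 0.0403]
orientation: [0.0, 0.996, 0.088, 0.0]
wrist_force: [0.4, -8.6, -1.1]
width: 0.0001
gripper_force: 3.9
```

```bash
python3 - <<'E'
from h import *
im=arm.snapshot("scene");cv2.imwrite("pics/s2.png",cv2.resize(im[190:300,280:410,::-1],None,fx=6,fy=5.4,interpolation=cv2.INTER_CUBIC) if 0 else cv2.resize(im[195:290,290:410,::-1],None,fx=6,fy=6,interpolation=cv2.INTER_CUBIC))
print(arm.state()["wrist_force"],arm.state()["tcp_pos"])
O=np.array([.6034,.0408]);a=np.radians(10.1);X=np.array([-np.sin(a),np.cos(a)]);Y=np.array([-np.cos(a),-np.sin(a)])
print("tcp fix",(arm.state()["tcp_pos"][:2]-O)@X)
def P(x,y,z):return np.r_[O+x*X+y*Y,z]
# predicted pixels in crop for reference points
for k,q in{"stoptopL":(.135,-.065,.042),"jawfront-top -y":(.008,-.045,.065),"+10":(.018,-.045,.065),"jawfront +y":(.008,.045,.065),"panel rear -y top":(.045,-.055,.034),"panel front -y":(.135,-.055,.034)}.items():
    print(k,np.round((proj("scene",P(*q))[0]-[290,195])*6))
E
```

```text
[ 0.36007441 -7.22310107 -1.1472739 ] [0.60926764 0.0063135  0.04030115]
tcp fix -0.03498105463882202
stoptopL [587. 227.]
jawfront-top -y [324. 281.]
+10 [343. 271.]
jawfront +y [177. 169.]
panel rear -y top [408. 318.]
panel front -y [568. 230.]
```

View pics/s2.png

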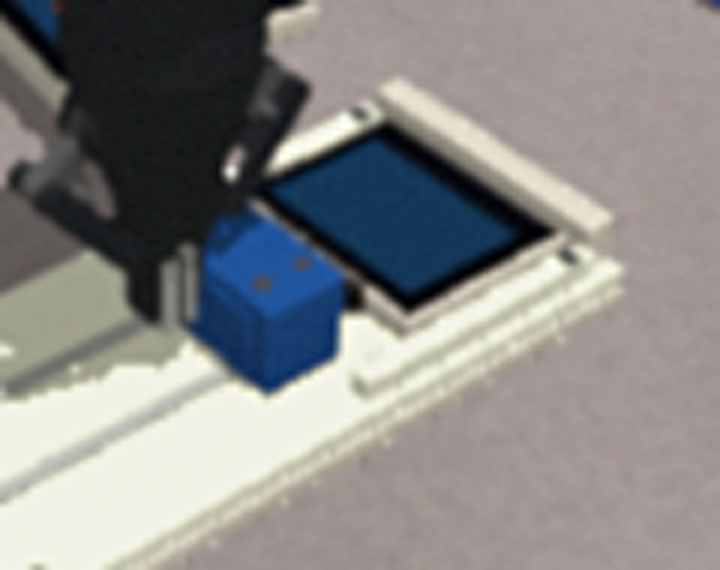

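Scene: jaw front corner at (340,282), module corners at (405,322) and (560,235), stop's top edge from (385,95) to (600,225). The module looks still short of the stop, so I'll measure profiles along fixture x in the top view.

```bash
cat >> h.py <<'E'
O=np.array([.6034,.0408]);a=np.radians(10.1);X=np.array([-np.sin(a),np.cos(a)]);Y=np.array([-np.cos(a),-np.sin(a)])
def fx(n,uv,z):
    p=ray(n,uv,z)-O;return np.round(1000*np.c_[p@X,p@Y],1)
def prof(im,n,xs,y,z):
    P=np.array([np.r_[O+x*X+y*Y,z] for x in xs]);q=proj(n,P).astype(np.float32)
    return cv2.remap(im,q[:,:1],q[:,1:],cv2.INTER_LINEAR)[:,0].mean(1).astype(int)
E
python3 - <<'E'
from h import *
c=lambda u,v:(290+u/6-.4,195+v/6-.4)
print("panel",fx("scene",[c(405,322),c(560,235)],.034),"jaw",fx("scene",[c(340,282)],.065),"stop",fx("scene",[c(385,95),c(600,225)],.042))
im=arm.snapshot("top");xs=np.arange(.095,.156,.002)
print((xs*1000).astype(int).tolist())
for y in(-.04,-.02,0,.02,.04):print(y,prof(im,"top",xs,y,.034).tolist())
cv2.imwrite("pics/t2.png",cv2.resize(im[130:215,240:320,::-1],None,fx=7,fy=7,interpolation=cv2.INTER_CUBIC))
E
```

```text
panel [[ 42.6 -54.3]
 [130.6 -53.5]] jaw [[ 12.8 -47.6]] stop [[134.6  58. ]
 [140.4 -65.6]]
[95, 97, 99, 101, 103, 105, 107, 109, 111, 113, 115, 117, 119, 121, 123, 125, 127, 129, 131, 133, 135, 137, 139, 141, 143, 145, 147, 149, 151, 153, 155]
-0.04 [98, 97, 95, 90, 86, 88, 92, 95, 99, 93, 77, 50, 46, 46, 46, 49, 36, 89, 181, 205, 194, 210, 233, 228, 226, 232, 233, 217, 153, 135, 138]
-0.02 [92, 93, 94, 92, 92, 91, 94, 94, 92, 86, 68, 52, 44, 47, 49, 45, 57, 100, 142, 186, 220, 242, 231, 227, 227, 227, 230, 202, 163, 133, 141]
0 [91, 91, 91, 92, 93, 91, 90, 90, 92, 88, 73, 54, 46, 48, 50, 47, 31, 95, 133, 151, 171, 222, 232, 229, 227, 228, 211, 173, 120, 138, 148]
0.02 [90, 91, 93, 92, 91, 92, 93, 92, 93, 89, 76, 49, 45, 47, 46, 44, 36, 86, 183, 208, 201, 215, 232, 227, 226, 229, 230, 218, 159, 141, 142]
0.04 [94, 92, 91, 91, 92, 93, 92, 93, 92, 86, 66, 52, 44, 49, 49, 46, 46, 57, 82, 148, 210, 244, 231, 228, 228, 227, 218, 183, 151, 138, 142]
```

View pics/t2.png

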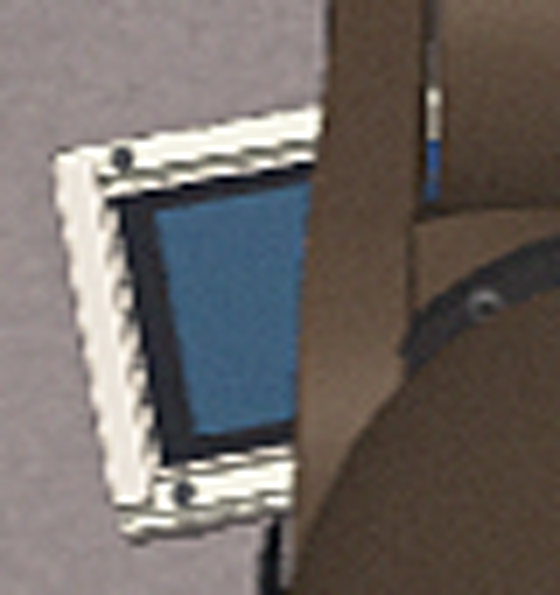

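The module's front edge is at x≈131, about 4 mm short of the stop. I advance another 8 mm, slowly.

Emit:
play_rows(plan=[{"tx": 0,"ty": -0.005,"tz": 0,"spin": 0},{"tx": 0,"ty": -0.01,"tz": 0,"spin": 0},{"tx": 0,"ty": -0.015,"tz": 0,"spin": 0},{"tx": 0,"ty": -0.02,"tz": 0,"spin": 0},{"tx": 0,"ty": -0.025,"tz": 0,"spin": 0},{"tx": 0,"ty": -0.03,"tz": 0,"spin": 0},{"tx": 0,"ty": -0.035,"tz": 0,"spin": 0},{"tx": 0,"ty": -0.04,"tz": 0,"spin": 0},{"tx": 0,"ty": -0.04,"tz": 0,"spin": 0}])

```text
t: 7.1
tcp_pos: [0.6079, 0.0137, 0.0403]
orientation: [0.001, 0.996, 0.088, 0.0]
wrist_force: [1.3, -13.3, -0.5]
width: -0.0003
gripper_force: 6.3
```

```bash
python3 - <<'E'
from h import *
s=arm.state();print(s["wrist_force"],(s["tcp_pos"][:2]-O)@X)
im=arm.snapshot("top");xs=np.arange(.111,.156,.002)
print((xs*1000).astype(int).tolist())
for y in(-.04,-.02,0,.02,.04):print(y,prof(im,"top",xs,y,.034).tolist())
im=arm.snapshot("scene");hsv=cv2.cvtColor(im,cv2.COLOR_RGB2HSV)
cv2.imwrite("pics/s3.png",cv2.resize(im[215:270,320:395,::-1],None,fx=10,fy=10,interpolation=cv2.INTER_CUBIC))
E
```

```text
[  1.25690216 -13.29871236  -0.50544998] -0.02743490358388868
[111, 113, 115, 117, 119, 121, 123, 125, 127, 129, 131, 133, 135, 137, 139, 141, 143, 145, 147, 149, 151, 153, 155]
-0.04 [98, 94, 79, 51, 48, 48, 46, 44, 37, 91, 181, 206, 195, 209, 232, 228, 227, 231, 232, 218, 152, 135, 137]
-0.02 [93, 86, 67, 51, 44, 48, 49, 44, 54, 98, 143, 185, 219, 241, 229, 226, 226, 226, 227, 200, 161, 133, 138]
0 [94, 88, 72, 53, 45, 47, 44, 39, 40, 99, 133, 150, 168, 222, 233, 228, 226, 227, 210, 172, 121, 139, 148]
0.02 [92, 89, 78, 48, 44, 46, 47, 45, 35, 84, 183, 207, 198, 213, 230, 227, 225, 228, 230, 217, 157, 140, 142]
0.04 [91, 82, 66, 52, 43, 46, 46, 44, 46, 56, 79, 147, 209, 243, 230, 227, 227, 226, 216, 182, 151, 141, 144]
```

View pics/s3.png

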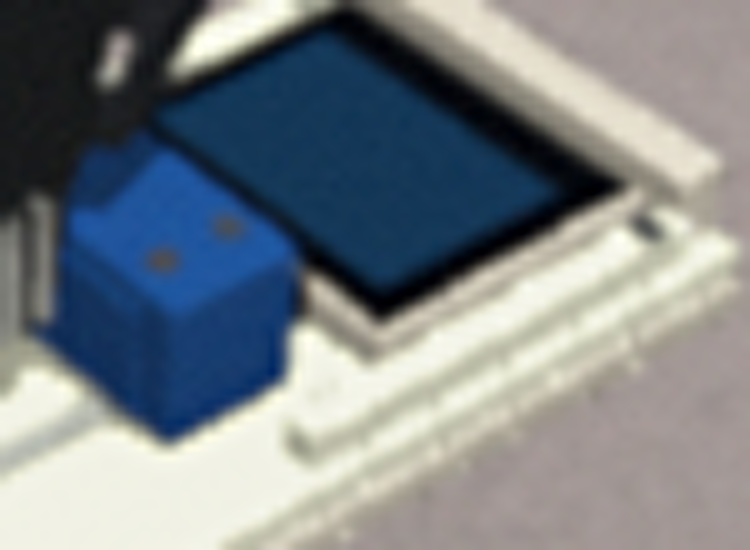

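```bash
python3 - <<'E'
from h import *
c=lambda u,v:(320+u/10-.45,215+v/10-.45)
print("panel",fx("scene",[c(378,325),c(630,190)],.034),"jaw front top, back top",fx("scene",[c(303,245),c(168,312)],.065),"jaw bottom",fx("scene",[c(285,380),c(170,440)],.022))
E
```

```text
panel [[ 46.  -51.5]
 [130.5 -52.3]] jaw front top, back top [[ 25.4 -45.8]
 [-14.4 -44.8]] jaw bottom [[ 25.2 -42.6]
 [ -9.8 -41.8]]
```

The module did not move during that push, and the force rose to 13.3 N. That means it is flush, with the plunger at about 7–8 mm. I back off, rise, and go above the lever, which clears the view of the jaw.

Emit:
play_rows(plan=[{"tx": 0,"ty": 0.03,"tz": 0,"spin": 0},{"tx": 0,"ty": 0.1,"tz": 0,"spin": 0},{"tx": 0,"ty": 0.1,"tz": -0.15,"spin": 0},{"tx": 0,"ty": 0.1,"tz": -0.3,"spin": 0},{"tx": 0,"ty": 0.1,"tz": -0.45,"spin": 0},{"tx": 0,"ty": 0.1,"tz": -0.6,"spin": 0},{"tx": 0,"ty": 0.1,"tz": -0.65,"spin": 0},{"tx": 0,"ty": 0.1,"tz": -0.65,"spin": 0},{"tx": -0.1,"ty": 0,"tz": -0.65,"spin": 0},{"tx": -0.25,"ty": -0.1,"tz": -0.65,"spin": 0},{"tx": -0.4,"ty": -0.16,"tz": -0.65,"spin": 0},{"tx": -0.46,"ty": -0.16,"tz": -0.65,"spin": 0},{"tx": -0.46,"ty": -0.16,"tz": -0.65,"spin": 0},{"tx": -0.46,"ty": -0.16,"tz": -0.65,"spin": 0}])

```text
t: 8.37
tcp_pos: [0.5113, 0.0297, 0.1697]
orientation: [-0.0, 0.996, 0.088, -0.0]
wrist_force: [0.2, -0.5, -0.3]
width: 0.0001
gripper_force: 0.0
```

```bash
python3 - <<'E'
from h import *
s=arm.state();p=s["tcp_pos"][:2]-O;print(s["wrist_force"],p@X,p@Y,s["tcp_pos"])
A=arm.snapshot("top")[130:215,240:340,::-1];B=arm.snapshot("scene")[190:275,290:400,::-1]
k=dict(interpolation=cv2.INTER_CUBIC);a=cv2.resize(A,(400,340),**k);b=cv2.resize(B,(400,309),**k)
A=cv2.resize(A,None,fx=7,fy=7,**k)
cv2.imwrite("pics/t4.png",A[:590]);cv2.imwrite("pics/s4.png",b)
E
```

```text
[ 0.17381981 -0.470577   -0.26873957] 0.005219196574285139 0.09261064440498151 [0.51130925 0.02969749 0.16974654]
```

View pics/t4.png

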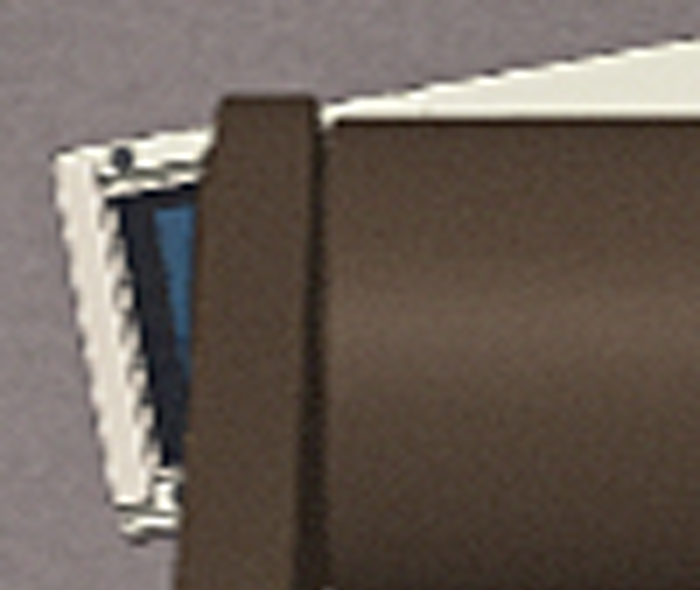

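The arm still covers the jaw in that view. I step 200 mm aside for one clean check of the plunger.

Emit:
play_rows(plan=[{"tx": 0,"ty": 1,"tz": 0,"spin": 0},{"tx": 0,"ty": 1,"tz": 0,"spin": 0},{"tx": 0,"ty": 1,"tz": 0,"spin": 0},{"tx": 0,"ty": 1,"tz": 0,"spin": 0},{"tx": 0,"ty": 1,"tz": 0,"spin": 0},{"tx": 0,"ty": 1,"tz": 0,"spin": 0},{"tx": 0,"ty": 1,"tz": 0,"spin": 0},{"tx": 0,"ty": 1,"tz": 0,"spin": 0}])

```text
t: 9.13
tcp_pos: [0.5469, -0.1672, 0.1697]
orientation: [-0.0, 0.996, 0.088, -0.0]
wrist_force: [-0.5, -0.3, 0.1]
width: 0.0001
gripper_force: 0.0
```

```bash
python3 - <<'E'
from h import *
im=arm.snapshot("top");hsv=cv2.cvtColor(im,cv2.COLOR_RGB2HSV);H,S,V=[hsv[...,i].astype(int) for i in range(3)]
b=(H>100)&(H<125)&(S>170)&(V>110)
b[:,330:]=0;b[:130]=0;b[215:]=0;b[:,:290]=0
try:
    r=rect(big(b,(315,167),25),.065);print("jaw",np.round(r,1));p=np.array(r[:2])/1000-O;print(p@X*1000,p@Y*1000)
except Exception as e:print(e)
xs=np.arange(.0,.06,.002);print((xs*1000).round().astype(int).tolist())
for y in(-.035,-.02,.02,.04):
    print(y,"z34",prof(im,"top",xs,y,.034).tolist())
xs=np.arange(.012,.034,.002);print("z65 from 12",[prof(im,"top",xs,y,.065).tolist() for y in(-.03,.03)])
cv2.imwrite("pics/t5.png",cv2.resize(im[130:215,240:350,::-1],None,fx=7,fy=7,interpolation=cv2.INTER_CUBIC))
E
```

```text
jaw [602.3  46.4  87.2  38.   10. ]
5.6688519156916755 0.05863614132403834
[0, 2, 4, 6, 8, 10, 12, 14, 16, 18, 20, 22, 24, 26, 28, 30, 32, 34, 36, 38, 40, 42, 44, 46, 48, 50, 52, 54, 56, 58]
-0.035 z34 [98, 98, 103, 102, 102, 99, 94, 91, 92, 96, 101, 84, 133, 202, 248, 240, 235, 234, 236, 238, 240, 239, 234, 202, 107, 30, 40, 64, 86, 98]
-0.02 z34 [98, 100, 100, 98, 98, 98, 100, 102, 101, 100, 99, 84, 120, 189, 243, 242, 244, 234, 189, 48, 4, 46, 180, 205, 122, 32, 42, 61, 82, 95]
0.02 z34 [100, 99, 95, 95, 95, 97, 98, 97, 97, 97, 93, 83, 112, 170, 228, 240, 245, 231, 170, 19, 7, 70, 160, 186, 78, 39, 43, 57, 74, 87]
0.04 z34 [77, 74, 76, 75, 76, 80, 83, 80, 77, 80, 78, 61, 89, 185, 234, 240, 235, 234, 233, 236, 228, 203, 172, 171, 118, 30, 37, 59, 81, 95]
z65 from 12 [[95, 91, 91, 95, 99, 89, 114, 193, 241, 241, 236], [100, 99, 97, 99, 98, 86, 72, 163, 221, 246, 239]]
```

View pics/t5.png

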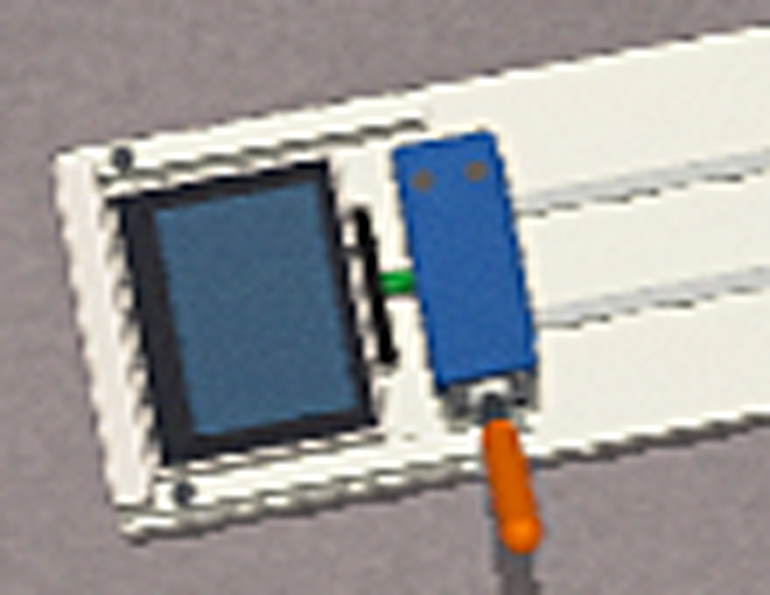

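Top, with a clear view: the module is flush and square, the pad at (378,290) is on its edge, the stem is shortened, and the lever is up. I'll calibrate the plunger compression against the initial picture, where the pad was free at 28 mm.

```bash
python3 - <<'E'
from h import *
A=cv2.imread("pics/top0.png")[:,:,::-1].copy();B=arm.snapshot("top")
for nm,im,j in(("free",A,-77.8),("now",B,5.7)):
    hsv=cv2.cvtColor(im,cv2.COLOR_RGB2HSV)
    xs=np.arange(j-25,j+55,.25)/1000
    for y in(-.024,-.018,-.012,.015,.021):
        z=prof(im,"top",xs,y,.065);p=prof(im,"top",xs,y,.035)
        # jaw front edge: last rise through 165 in first 30-50; pad: dark (<90) band beyond
        f=[i for i in range(130,220) if z[i]<165<=z[i+1]][0]
        bk=[i for i in range(0,60) if z[i]>=165>z[i+1]]
        s=np.arange(160,290);w=np.clip(150-p[s],0,None);g=np.where(xs[s]*1000<j+20+ (31 if nm=="free" else 19.5),w,0);g[xs[s]*1000<j+27]=0 if nm=="free" else g[xs[s]*1000<j+27]; 
        i=s[int(np.argmax(g))];
        print(nm,y,"front",xs[f]*1000,"back",[xs[k]*1000 for k in bk][-1:],"darkest",xs[i]*1000,"centroid",round(float((g*xs[s]).sum()/max(g.sum(),1))*1000,2),"d",round(float((g*xs[s]).sum()/max(g.sum(),1))*1000-xs[f]*1000,2))
    print(nm,prof(im,"top",np.arange(j+12,j+52,1)/1000,-.018,.035).tolist())
E
```

```text
free -0.024 front -53.3 back [np.float64(-100.05)] darkest -34.05 centroid -34.48 d 18.82
free -0.018 front -53.3 back [np.float64(-101.05)] darkest -35.55 centroid -34.19 d 19.11Traceback (most recent call last):
  File "<stdin>", line 9, in <module>
IndexError: list index out of range
```

```bash
python3 - <<'E'
from h import *
A=cv2.imread("pics/top0.png")[:,:,::-1].copy();B=arm.snapshot("top")
for nm,im,j in(("free",A,-77.8),("now",B,5.7)):
    r=[np.mean([prof(im,"top",np.arange(j+lo,j+lo+n)/1000,y,z) for y in(-.024,-.02,-.016,.016,.02,.024)],0).astype(int).tolist() for lo,n,z in((-26,12,.065),(15,12,.065),(24,30,.035))]
    print(nm,*r,sep="\n")
E
```

```text
free
[192, 192, 187, 176, 157, 129, 99, 77, 69, 70, 74, 76]
[78, 76, 71, 59, 46, 41, 56, 84, 122, 155, 179, 192]
[179, 178, 174, 173, 173, 175, 175, 176, 178, 179, 180, 183, 182, 174, 161, 137, 96, 51, 18, 8, 7, 15, 35, 68, 106, 137, 160, 174, 180, 178]
now
[228, 229, 226, 218, 197, 164, 127, 96, 84, 84, 91, 96]
[94, 89, 85, 92, 113, 149, 184, 213, 231, 240, 242, 242, 241]
[242, 241, 242, 240, 230, 209, 169, 105, 48, 14, 8, 10, 36, 82, 129, 154, 165, 156, 115, 67, 42, 38, 43, 51, 59, 68, 77, 85, 90, 92, 92]
```

The plunger estimate is about 9–10 mm, in range but more than half. I'll ease the jaw back 2–3 mm by pushing the raised lever grip sideways (−x), which does not turn the lever. First I go to the grip's +x side.

Emit:
play_rows(plan=[{"tx": 0,"ty": -1,"tz": 0,"spin": 0},{"tx": 0,"ty": -1,"tz": 0,"spin": 0},{"tx": 0,"ty": -1,"tz": 0,"spin": 0},{"tx": 0,"ty": -1,"tz": 0,"spin": 0},{"tx": 0,"ty": -1,"tz": 0,"spin": 0},{"tx": 0,"ty": -1,"tz": 0,"spin": 0},{"tx": 0,"ty": -1,"tz": 0,"spin": 0}])

```text
t: 9.87
tcp_pos: [0.5111, 0.0324, 0.1706]
orientation: [-0.0, 0.996, 0.09, 0.0]
wrist_force: [-0.0, 0.0, 0.7]
width: 0.0
gripper_force: 0.0
```

Emit:
play_rows(plan=[{"tx": 0.02,"ty": -0.1,"tz": 0,"spin": 0},{"tx": 0.02,"ty": -0.17,"tz": 0,"spin": 0},{"tx": 0.02,"ty": -0.17,"tz": 0,"spin": 0},{"tx": 0.02,"ty": -0.17,"tz": 0,"spin": 0},{"tx": 0.02,"ty": -0.17,"tz": 0.1,"spin": 0},{"tx": 0.02,"ty": -0.17,"tz": 0.2,"spin": 0},{"tx": 0.02,"ty": -0.17,"tz": 0.3,"spin": 0},{"tx": 0.02,"ty": -0.17,"tz": 0.4,"spin": 0},{"tx": 0.02,"ty": -0.17,"tz": 0.425,"spin": 0},{"tx": 0.02,"ty": -0.17,"tz": 0.425,"spin": 0},{"tx": 0.02,"ty": -0.17,"tz": 0.425,"spin": 0}])

```text
t: 10.78
tcp_pos: [0.5098, 0.0635, 0.0857]
orientation: [0.0, 0.996, 0.088, -0.0]
wrist_force: [0.1, 0.2, -0.1]
width: -0.0001
gripper_force: 0.0
```

Emit:
play_rows(plan=[{"tx": 0,"ty": 0.005,"tz": 0,"spin": 0},{"tx": 0,"ty": 0.01,"tz": 0,"spin": 0},{"tx": 0,"ty": 0.015,"tz": 0,"spin": 0},{"tx": 0,"ty": 0.02,"tz": 0,"spin": 0},{"tx": 0,"ty": 0.025,"tz": 0,"spin": 0},{"tx": 0,"ty": 0.03,"tz": 0,"spin": 0},{"tx": 0,"ty": 0.035,"tz": 0,"spin": 0},{"tx": 0,"ty": 0.04,"tz": 0,"spin": 0},{"tx": 0,"ty": 0.045,"tz": 0,"spin": 0},{"tx": 0,"ty": 0.045,"tz": 0,"spin": 0}])

```text
t: 11.62
tcp_pos: [0.5112, 0.0551, 0.0853]
orientation: [0.0, 0.996, 0.088, -0.0]
wrist_force: [0.1, -0.4, -0.1]
width: 0.0
gripper_force: 0.0
```

Emit:
play_rows(plan=[{"tx": 0,"ty": 0.005,"tz": 0,"spin": 0},{"tx": 0,"ty": 0.01,"tz": 0,"spin": 0},{"tx": 0,"ty": 0.015,"tz": 0,"spin": 0},{"tx": 0,"ty": 0.02,"tz": 0,"spin": 0},{"tx": 0,"ty": 0.02,"tz": 0,"spin": 0}])

```text
t: 12.03
tcp_pos: [0.5118, 0.0514, 0.0853]
orientation: [-0.0, 0.996, 0.088, -0.0]
wrist_force: [0.4, 2.2, -0.2]
width: 0.0003
gripper_force: 1.3
```

Emit:
play_rows(plan=[{"tx": 0,"ty": 0.005,"tz": 0,"spin": 0},{"tx": 0,"ty": 0.005,"tz": 0,"spin": 0}])

```text
t: 12.2
tcp_pos: [0.512, 0.0504, 0.0853]
orientation: [-0.0, 0.996, 0.088, -0.0]
wrist_force: [0.1, 4.1, 0.3]
width: -0.0001
gripper_force: 2.0
```

Emit:
play_rows(plan=[{"tx": 0,"ty": 0.005,"tz": 0,"spin": 0},{"tx": 0,"ty": 0.005,"tz": 0,"spin": 0}])

```text
t: 12.37
tcp_pos: [0.5122, 0.0494, 0.0853]
orientation: [-0.0, 0.996, 0.088, -0.0]
wrist_force: [-0.2, 3.7, -0.5]
width: 0.0
gripper_force: 2.2
```

The grip slid back about 1.5–2 mm at about 4 N. With the 13.3 N forward reading this gives a friction near 8.7 N, and the plunger was at about 8.3 mm, so it is now about 6.5–7 mm. Next I go over the grip and press it down.

Emit:
play_rows(plan=[{"tx": 0,"ty": -0.03,"tz": 0,"spin": 0},{"tx": 0,"ty": -0.04,"tz": 0,"spin": 0},{"tx": 0,"ty": -0.04,"tz": -0.15,"spin": 0},{"tx": 0,"ty": -0.04,"tz": -0.3,"spin": 0},{"tx": 0,"ty": -0.04,"tz": -0.4,"spin": 0},{"tx": 0,"ty": -0.04,"tz": -0.4,"spin": 0},{"tx": -0.02,"ty": 0.1,"tz": -0.4,"spin": 0},{"tx": -0.02,"ty": 0.1,"tz": -0.4,"spin": 0},{"tx": -0.02,"ty": 0.1,"tz": -0.4,"spin": 0}])

```text
t: 13.12
tcp_pos: [0.5116, 0.0284, 0.165]
orientation: [0.0, 0.996, 0.088, -0.0]
wrist_force: [-1.1, 0.2, 0.2]
width: 0.0001
gripper_force: 0.0
```

Emit:
play_rows(plan=[{"tx": 0,"ty": 0,"tz": 0.05,"spin": 0},{"tx": 0,"ty": 0,"tz": 0.1,"spin": 0},{"tx": 0,"ty": 0,"tz": 0.14,"spin": 0},{"tx": 0,"ty": 0,"tz": 0.18,"spin": 0},{"tx": 0,"ty": 0,"tz": 0.22,"spin": 0},{"tx": 0,"ty": 0,"tz": 0.26,"spin": 0},{"tx": 0,"ty": 0,"tz": 0.3,"spin": 0},{"tx": 0,"ty": 0,"tz": 0.33,"spin": 0},{"tx": 0,"ty": 0,"tz": 0.36,"spin": 0},{"tx": 0,"ty": 0,"tz": 0.39,"spin": 0},{"tx": 0,"ty": 0,"tz": 0.42,"spin": 0},{"tx": 0,"ty": 0,"tz": 0.42,"spin": 0}])

```text
t: 14.12
tcp_pos: [0.5113, 0.029, 0.0803]
orientation: [-0.0, 0.996, 0.088, -0.001]
wrist_force: [-0.0, -0.6, 0.1]
width: -0.0001
gripper_force: 0.0
```

Emit:
play_rows(plan=[{"tx": 0,"ty": 0,"tz": 0.02,"spin": 0},{"tx": 0,"ty": 0,"tz": 0.04,"spin": 0},{"tx": 0,"ty": 0,"tz": 0.06,"spin": 0},{"tx": 0,"ty": 0,"tz": 0.075,"spin": 0}])

```text
t: 14.45
tcp_pos: [0.5117, 0.029, 0.066]
orientation: [-0.0, 0.996, 0.088, -0.0]
wrist_force: [-1.2, 0.0, 1.6]
width: 0.0
gripper_force: 0.5
```

```bash
python3 - <<'E'
from h import *
print(arm.state()["wrist_force"])
im=arm.snapshot("scene");hsv=cv2.cvtColor(im,cv2.COLOR_RGB2HSV)
m=((hsv[...,0]<15)&(hsv[...,1]>150)&(hsv[...,2]>120)).astype(np.uint8);m[:,:230]=0;m[:190]=0;m[300:]=0;m[:,400:]=0
n,l,s,c=cv2.connectedComponentsWithStats(m);print(s[1:].tolist())
for L in(0,.3,.6,.9):
    t=.9-L;print(L,[np.round(proj("scene",np.r_[O+.004*X+(.05+r*np.cos(t))*Y,.052+r*np.sin(t)])[0],0).tolist() for r in(.03,.095)])
E
```

```text
[-1.22158409  0.01449243  1.55990624]
[[294, 205, 19, 18, 101]]
0 [[312.0, 216.0], [302.0, 191.0]]
0.3 [[311.0, 217.0], [298.0, 195.0]]
0.6 [[310.0, 219.0], [295.0, 202.0]]
0.9 [[310.0, 221.0], [295.0, 210.0]]
```

Emit:
play_rows(plan=[{"tx": 0,"ty": 0,"tz": 0.01,"spin": 0},{"tx": 0,"ty": 0,"tz": 0.02,"spin": 0},{"tx": 0,"ty": 0,"tz": 0.025,"spin": 0},{"tx": 0,"ty": 0,"tz": 0.025,"spin": 0}])

```text
t: 14.83
tcp_pos: [0.5117, 0.029, 0.0611]
orientation: [0.0, 0.996, 0.088, -0.0]
wrist_force: [-0.4, -1.4, 0.4]
width: 0.0002
gripper_force: 0.0
```

Emit:
play_rows(plan=[{"tx": 0,"ty": 0,"tz": 0.005,"spin": 0},{"tx": 0,"ty": 0,"tz": 0.005,"spin": 0}])

```text
t: 15.0
tcp_pos: [0.5118, 0.029, 0.0603]
orientation: [0.0, 0.996, 0.088, 0.0]
wrist_force: [0.5, -0.2, 0.0]
width: -0.0005
gripper_force: 0.1
```

Emit:
play_rows(plan=[{"tx": 0,"ty": 0,"tz": 0.005,"spin": 0},{"tx": 0,"ty": 0,"tz": 0.005,"spin": 0}])

```text
t: 15.17
tcp_pos: [0.5119, 0.029, 0.0594]
orientation: [0.0, 0.996, 0.088, 0.0]
wrist_force: [-0.1, 0.4, 4.7]
width: 0.0002
gripper_force: 2.0
```

Emit:
play_rows(plan=[{"tx": 0,"ty": 0,"tz": 0.005,"spin": 0},{"tx": 0,"ty": 0,"tz": 0.005,"spin": 0}])

```text
t: 15.33
tcp_pos: [0.5119, 0.0289, 0.0589]
orientation: [0.0, 0.996, 0.088, 0.0]
wrist_force: [-4.5, -0.1, 19.5]
width: 0.0
gripper_force: 9.5
```

The end stop is reached: 19.5 N at z≈59 mm, which means the lever is level. I retract and check numerically.

Emit:
play_rows(plan=[{"tx": 0,"ty": 0,"tz": -0.05,"spin": 0},{"tx": 0,"ty": 0,"tz": -0.2,"spin": 0},{"tx": 0,"ty": 0,"tz": -0.4,"spin": 0},{"tx": 0,"ty": 0,"tz": -0.55,"spin": 0},{"tx": 0,"ty": 0.2,"tz": -0.55,"spin": 0},{"tx": 0,"ty": 0.4,"tz": -0.55,"spin": 0},{"tx": 0,"ty": 0.6,"tz": -0.55,"spin": 0},{"tx": 0,"ty": 0.8,"tz": -0.55,"spin": 0},{"tx": 0,"ty": 1,"tz": -0.55,"spin": 0},{"tx": 0,"ty": 1,"tz": -0.55,"spin": 0},{"tx": 0,"ty": 1,"tz": -0.55,"spin": 0}])

```text
t: 16.25
tcp_pos: [0.547, -0.17, 0.1683]
orientation: [0.0, 0.996, 0.087, 0.0]
wrist_force: [0.1, 0.4, -0.7]
width: 0.0002
gripper_force: 0.0
```

```bash
python3 - <<'E'
from h import *
im=arm.snapshot("top");hsv=cv2.cvtColor(im,cv2.COLOR_RGB2HSV);H,S,V=[hsv[...,i].astype(int) for i in range(3)]
b=(H>100)&(H<125)&(S>170)&(V>110);b[:,330:]=0;b[:130]=0;b[215:]=0;b[:,:290]=0
o=(H<15)&(S>150)&(V>120)
for m,z,nr,r0 in((b,.065,(315,167),25),(o,.052,(310,200),35)):
    r=rect(big(m,nr,r0),z);p=np.array(r[:2])/1000-O;print(np.round(r,1),p@X*1000,p@Y*1000)
for y in(-.04,0,.04):print(prof(im,"top",np.arange(.119,.137,.002),y,.034).tolist())
j=4
print(np.mean([prof(im,"top",np.arange(.026,.046,.001),y,.035) for y in(-.024,-.02,-.016,.016,.02,.024)],0).astype(int).tolist())
im=arm.snapshot("scene");hsv=cv2.cvtColor(im,cv2.COLOR_RGB2HSV)
m=((hsv[...,0]<15)&(hsv[...,1]>150)&(hsv[...,2]>120)).astype(np.uint8);m[:,:230]=0;m[:180]=0;m[300:]=0;m[:,400:]=0
print(cv2.connectedComponentsWithStats(m)[2][1:].tolist(),arm.state()["wrist_force"])
E
```

```text
[602.6  44.   87.4  38.5   9.4] 3.2753573093486845 0.246298269013128
[495.9  25.2  68.3  14.3  10.1] 3.4975766639371106 108.57064260453562
[45, 46, 47, 44, 33, 88, 182, 204, 191, 207]
[46, 49, 48, 43, 35, 95, 131, 150, 169, 219]
[47, 49, 49, 44, 42, 53, 81, 150, 212, 244]
[232, 240, 239, 237, 237, 239, 241, 238, 225, 199, 152, 87, 34, 13, 9, 17, 50, 99, 141, 160]
[[294, 209, 18, 15, 107]] [ 0.25531623 -0.1810859  -0.67076733]
```

The jaw is 2.4 mm back, so the plunger is at about 6–7 mm. The module is still flush and the lever's full 65 mm grip shows in plan, so it is level. Handing in.

```bash
python3 -c "
from station import arm
print(arm.hand_in())"
```

```text
the job is handed in; nothing more can be done
None
```

I handed the job in, with no verdict returned: by my measurements the module is flush and square to the stop, the plunger is pressed in about 6–7 mm (it reached 8–10 mm before I eased the jaw back), the lever is flat and locked, and the gripper is clear.

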